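Close a rack clamp by its slotted star-wheel adjuster

ROBOT

A 6-joint arm with a two-finger parallel gripper is mounted at the origin on a cart in front of the work surface, level with it; the furniture and walls round the work are solid. World frame = base frame: x ahead of the robot, y to its left, z up, the work surface at z = 0. Lengths are in m, angles in rad, forces in N, time in s.
With the tool pointing down it reaches from about 0.35 to 0.775 m from the base axis. Payload 5.5 kg.
Tool frame: the origin (TCP) lies at the very end of the fingers, on their centre line; the grasp point (between the pads) lies 19 mm behind it; z points along the fingers, y is the direction in which the jaws open and shut (so a half turn about z gives the same grasp; the last joint's range is limited). The gripper opens to 85 mm and grips with 20 to 120 N. Pads are 22 mm wide; open, the fingers measure 114 mm over their backs; the gripper's body (76 mm by 85 mm) begins 54 mm behind the grasp point. The pads swing forward as they close: fully open they stand 13 mm farther back than shut.
Start: joints at [0.978, 0.313, 0.046, 1.304, 0, 1.431], TCP at [0.252, 0.517, 0.231] pointing down, gripper open.
Joint ranges: [-2.76, 2.76], [-0.86, 1.69], [-1.03, 1.26], [-2.2, 2.34], [-1.47, 1.5], [-3.14, 3.14]. Speed limits (rad/s): [2.57, 2.57, 3.14, 3.14, 3.14, 3.14].

INTERFACE

Orientations are given as a unit quaternion [x, y, z, w].
In Python, from plant import move_ptp, line_to, goto_joints, open_jaws, close_gripper, pause, solve_ik, read_camera, MotionError, finish_job, current_clock, current_joints, current_joint_vel, current_effort, current_position, current_tool_rot, current_contact_force, current_wrist_torque, current_width gives the robot as it stands. The module is installed in compiled form; this text tells all that it offers. Calls block until the motion is done:
- move_ptp(position, orientation): joint-space move of the TCP to a pose.
- line_to(position, ori=None, speed=0.15): straight line of the TCP; ori=None keeps the orientation; speed is the mean speed in m/s.
- goto_joints(angles): joint-space move.
- open_jaws() and close_gripper(): open the fingers fully, or close them until they stop; the grip force is fixed at half the most.
- pause(seconds).
- solve_ik(position, orientation): joint angles nearest the present ones, or None.
- read_camera(name): name is "scene" or "side" or "wrist"; returns a dict with "color" (480x640x3 uint8, red, green, blue), "vertical_fov" (degrees; the focal length in pixels is half the picture's height over the tangent of half this angle, whatever the lens; pixels are square), "cx", "cy" (the principal point, pixels), "rvec" (rotation vector, rad) and "tvec" (3), from world to camera coordinates, as OpenCV has them. Camera axes: x right, y down, z forward; pixel columns grow to the right and rows downward; lengths in m; the calibration is good to about 2 mm. A picture is of the moment at which its call begins. There is no depth.
A pose or a line that the arm cannot do raises MotionError and nothing moves.
- finish_job(): hands the job in, once; it reports no verdict.
Readings, each from a call of its own:
- current_clock(): time.
- current_joints(): joint angles.
- current_joint_vel(): joint speeds.
- current_effort(): joint torques, N m.
- current_position(): TCP position.
- current_tool_rot(): TCP orientation.
- current_contact_force(): force on the tool from outside, world axes, zero at the start.
- current_wrist_torque(): the same for the moment, N m.
- current_width(): finger opening in m.
Only numpy, scipy, OpenCV 4.12 (cv2) and the standard library are available. Lean on these libraries where they do the work, as an engineer would, in place of code of your own. Each camera call takes 0.05 s, during which the arm holds its last target.

TASK

Take the plain-ended bar from the tool stand and work it through the slot in the sloping cover of the rack clamp, turning the star wheel behind it tooth by tooth towards the tube rack until the jaw is fully home against the rack. Move the jaw only by the wheel, never by pushing it, then hang the bar upright in its free notch again and let go. Leave the other bar and the things lying about undisturbed.

Things in the scene. Friction and masses are not known exactly. Their poses are not given: they have to be found in the camera images.
- clamp: Rack clamp fixed to the bench at the robot's left: dark base 145 x 292 x 12 mm, grey housing 130 mm wide and 146 mm high with a sloping front cover, and left of it (clamp's +y) the held tube rack. Origin on the bench below the star wheel's centre; housing spans +-65 mm in y, rack and stop reach y = +206 mm; x from -90 to +55 mm, front at -x.
- slot (a point): Centre of the slot's mouth, on the outer rim of the dark lip on the sloping cover. Its z points out of the cover (up and out of the clamp's front, roughly towards the robot, 30 degrees from vertical), y along the slot towards the tube rack, x up the slope. Slot 50 mm long (y), 16 mm wide (x), walls 20 mm deep. A round 10 mm bar fits if held nearly along z.
- wheel (a point): Centre of the steel star wheel behind the cover, 73 mm straight below the slot's mouth; same axes as the slot. The wheel turns about x. Its 10 teeth reach to radius 50 mm (23 mm below the mouth), roots to 34 mm; each tooth is about 7 mm thick along the rim and 14 mm wide along x, centred under the slot.
- star_wheel (a joint): Turn, rad, 0 to 2.45 (hard stop: jaw home); starts at 0 to 1.0. Grows as teeth under the slot move to the slot's +y. One tooth = 0.628. Angles measured about the wheel from z towards y: teeth at value + 0.628 k, middles of gaps at value + 0.314 + 0.628 k. Friction holds it where left; about 3 N at a tooth turns it. One stroke in the slot moves about one tooth.
- jaw_slide (a joint): Travel of the clamp's jaw towards the tube rack, m: 0.02 x star_wheel, 12.6 mm per tooth; 0.049 = rubber face on the rack, fully home.
- jaw (a point): Middle of the top edge (housing side) of the sliding jaw: upright aluminium plate 120 x 12 x 42 mm, rubber face towards the rack; it stands just left of the housing and moves along the clamp's +y.
- plain_bar_handle (a point): Centre of the handle of the bar to use: loose, upright, 171 mm long, about 0.12 kg, hanging by its collar in one of the two notches; z up along it. Square black handle 22 x 22 x 70 mm, faces along the stand's axes; below it a steel collar 34 mm across, 6 mm thick (underside 41 mm below this point), then a round 10 mm shank with a plain rounded end 136 mm below this point.
- plain_bar_collar (a point): Centre of the underside of the plain bar's collar, on the bar's axis (41 mm below the handle's centre).
- ball_bar_handle (a point): Centre of the handle of the other bar, the same but for a 24 mm ball at its lower end, which does not pass the slot; it hangs in the other notch.
- tool_stand: Fixed grey stand, base 76 x 190 mm, with a level plate (top 118 mm above the bench, 6 mm thick) holding two notches 18 mm wide, 100 mm apart, open to the stand's front (-x of its frame) and from above and below. Origin at the centre of its underside, y along the row of notches.
- notch_a (a point): Point on the plate's top where a hanging bar's axis passes, in the left notch (+y of the stand); the notch runs from here 30 mm to the front (-x) and 20 mm to the back. Frame as the stand's.
- notch_b (a point): The same for the right notch (-y).
- bottle: Loose white bottle, 76 x 63 x 156 mm, origin at the centre of its underside; bystander, leave.
- tape: Loose tape roll 69 mm across, 19 mm high, origin at the centre of its underside; bystander, leave.
- pen: Loose marker pen 133 mm long, 12 mm thick, lying; origin at its underside; bystander, leave.
- clock: Loose small timer 39 x 68 x 62 mm; origin at the centre of its underside; bystander, leave.
Things that resemble listed ones, but are neither listed nor needed, are in the scene too. Leave any orange or white look-alike of the part that bears plain_bar_handle alone.

How it is judged:
By the outcome, as a careful person would: the job done as asked, in the order asked, and still so for the second after the job is handed in, with the robot touching nothing.
It also fails if it takes over 64 s, if anything falls off the work surface, if the arm or the gripper's body presses on something with over 40 N, if the wrist force passes 120 N, or if a joint passes its speed limit or range.

## Working session

There is one attempt and no reset: what is moved stays moved. The work goes in short steps, each a Python script; the robot and the scene stay as the last script left them, time stands still between calls to the robot, and variables do not carry over. Pictures are saved under pics/ and viewed, and the job is handed in when it is done.

```bash
mkdir -p pics; ls; cat > h.py <<'E'
import numpy as np, cv2
from plant import *
def cam(n):
    c=read_camera(n); h,w=c["color"].shape[:2]
    f=h/2/np.tan(np.radians(c["vertical_fov"])/2)
    c["K"]=np.array([[f,0,c["cx"]],[0,f,c["cy"]],[0,0,1.]]); c["R"]=cv2.Rodrigues(np.array(c["rvec"],float))[0]; c["t"]=np.array(c["tvec"],float); return c
def save(c,n): cv2.imwrite("pics/"+n,cv2.cvtColor(c["color"],cv2.COLOR_RGB2BGR))
def ray(c,u,v):
    d=c["R"].T@np.linalg.solve(c["K"],[u,v,1.]); return -c["R"].T@c["t"], d/np.linalg.norm(d)
def onz(c,u,v,z):
    o,d=ray(c,u,v); return o+d*(z-o[2])/d[2]
def proj(c,p):
    q=c["K"]@(c["R"]@np.asarray(p,float)+c["t"]); return q[:2]/q[2]
def tri(c1,p1,c2,p2):
    o1,d1=ray(c1,*p1);o2,d2=ray(c2,*p2)
    s=np.linalg.lstsq(np.c_[d1,-d2],o2-o1,rcond=None)[0]
    a=o1+s[0]*d1;b=o2+s[1]*d2
    return (a+b)/2,np.linalg.norm(a-b)
E
python3 - <<'E'
from h import *
import pickle
d={}
for n in["scene","side","wrist"]:
    c=cam(n);save(c,n+"0.png");d[n]=c;print(n,c["vertical_fov"],c["cx"],c["cy"],-c["R"].T@c["t"],c["R"][2])
pickle.dump(d,open("c0.pkl","wb"));print(current_clock(),current_tool_rot())
E
```

```text
pics
scene 55.09208100021577 326.6949728554533 236.88279989803158 [-0.17088242 -0.64572484  0.75007668] [ 0.58014681  0.58905288 -0.56253566]
side 48.8276320348471 320.46387188015996 245.56125476616006 [-0.1083768  -1.15474793  0.82760742] [ 0.39002548  0.78898171 -0.47475044]
wrist 65.53541776614674 316.9719073349656 236.4812017076844 [0.17568348 0.55389911 0.37320108] [ 0.29114164 -0.14323405 -0.94589669]
0.15 [ 2.24480555e-01  9.74478310e-01 -6.63773424e-04 -2.51474984e-04]
```

View pics/scene0.png

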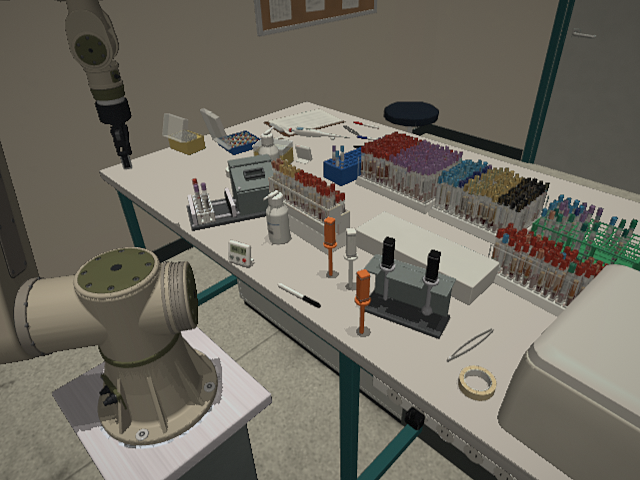

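View pics/side0.png

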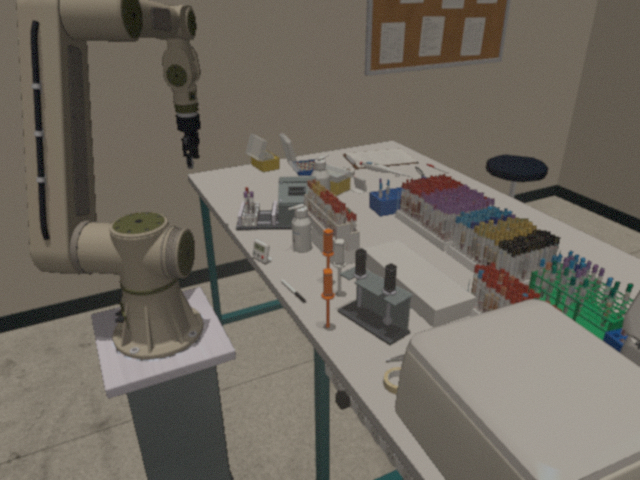

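View pics/wrist0.png

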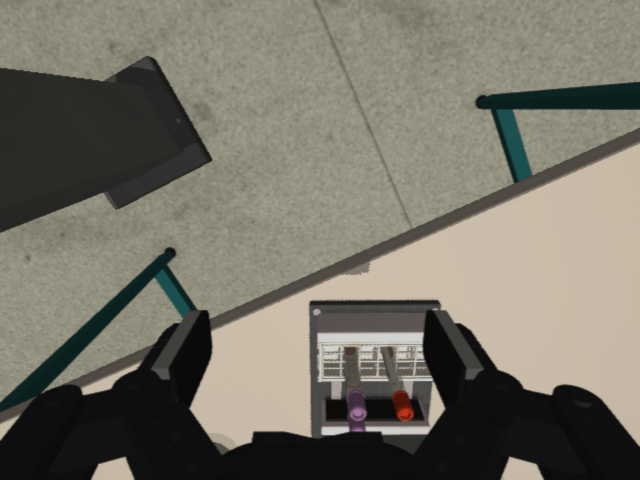

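```bash
python3 - <<'E'
import pickle,cv2,numpy as np
d=pickle.load(open("c0.pkl","rb"))
def crop(n,x,y,w,h,s,f):
    i=cv2.resize(d[n]["color"][y:y+h,x:x+w],None,fx=s,fy=s,interpolation=cv2.INTER_CUBIC);cv2.imwrite("pics/"+f,i[...,::-1])
crop("scene",340,220,130,120,5,"stand_scene.png")
crop("side",330,240,90,110,5,"stand_side.png")
crop("scene",180,145,120,90,6,"clamp_scene.png")
crop("side",230,165,100,75,7,"clamp_side.png")
E
```

```text
(no output)
```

View pics/stand_scene.png

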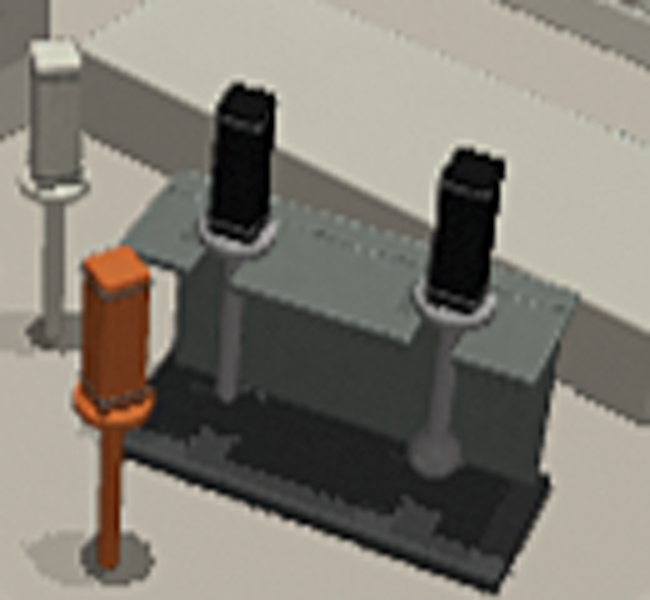

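View pics/stand_side.png

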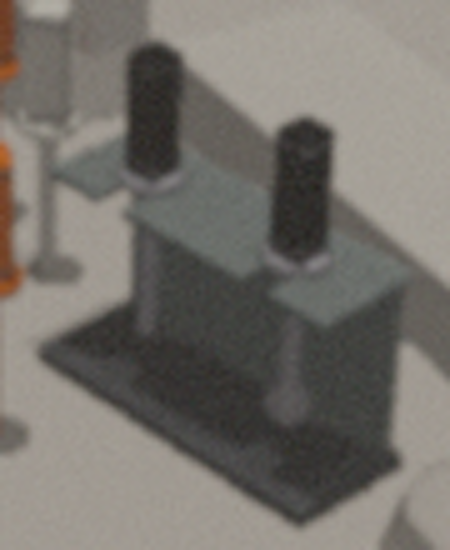

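View pics/clamp_scene.png

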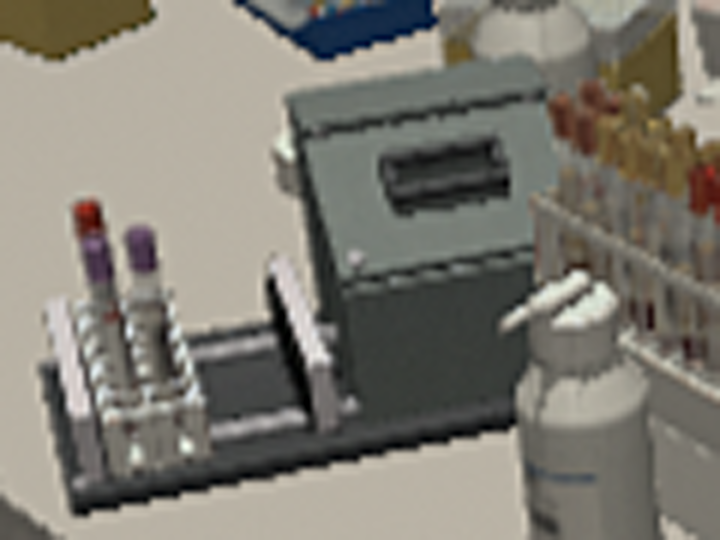

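View pics/clamp_side.png

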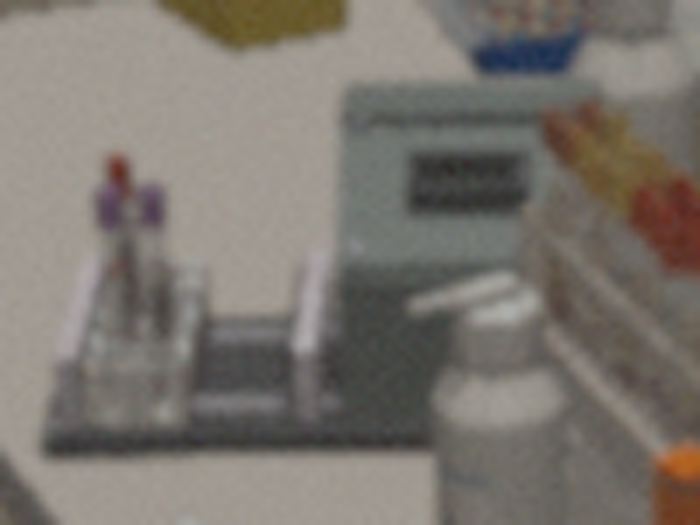

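```bash
python3 - <<'E'
import pickle
from h import *
d=pickle.load(open("c0.pkl","rb"));s=d["scene"];e=d["side"]
S=lambda x,y:(340+x/5,220+y/5); E=lambda x,y:(330+x/5,240+y/5)
for p in [(180,172),(120,245),(535,382),(580,297)]: print("plate scene",onz(s,*S(*p),.118))
for p in [(55,172),(330,326),(412,268)]: print("plate side",onz(e,*E(*p),.118))
# collar centres, tops
print("collarA",tri(s,S(237,235),e,E(153,180)),"collarB",tri(s,S(455,302),e,E(299,258)))
print("topA",tri(s,S(246,103),e,E(156,58)))
print("end A", tri(s,S(230,398),e,E(147,335)))
C=lambda x,y:(180+x/6,145+y/6); D=lambda x,y:(230+x/7,165+y/7)
print("slot",tri(s,C(445,174),e,D(468,182)))
print("base fl", onz(s,*C(80,510),.0),onz(e,*D(45,450),0.))
print("housing top left front",tri(s,C(305,130),e,D(345,125)))
print("jaw", tri(s,C(300,315),e,D(312,300)))
E
```

```text
plate scene [ 0.50716546 -0.11760334  0.118     ]
plate scene [ 0.44725751 -0.13287023  0.118     ]
plate scene [ 0.49422181 -0.31474617  0.118     ]
plate scene [ 0.55369746 -0.29908112  0.118     ]
plate side [ 0.45200171 -0.13898971  0.118     ]
plate side [ 0.50082544 -0.31829036  0.118     ]
plate side [ 0.56330552 -0.29531502  0.118     ]
collarA (array([ 0.49803683, -0.15905176,  0.11004107]), np.float64(0.00243243407908622)) collarB (array([ 0.52228412, -0.25836994,  0.11288934]), np.float64(0.002749742248257694))
topA (array([ 0.49699259, -0.15978867,  0.18283077]), np.float64(0.001871065790614611))
end A (array([ 0.49487621, -0.16364895,  0.01712525]), np.float64(0.002366571749443907))
slot (array([0.5880015 , 0.44085601, 0.10808384]), np.float64(0.002992070553726999))
base fl [0.35699777 0.4588311  0.        ] [0.36295101 0.46225204 0.        ]
housing top left front (array([0.55043321, 0.50933819, 0.12308454]), np.float64(0.0001024292774122709))
jaw (array([0.51717785, 0.486281  , 0.03771955]), np.float64(0.005995180882039003))
```

```bash
python3 - <<'E'
from h import *
import pickle
move_ptp([0.47,0.42,0.30],current_tool_rot())
c=cam("wrist");save(c,"w1.png");pickle.dump(c,open("w1.pkl","wb"))
print(current_clock(),-c["R"].T@c["t"],c["R"])
E
```

```text
1.175 [0.3935111 0.4575683 0.4423347] [[ 0.43734573  0.89929162 -0.00181443]
 [ 0.85120053 -0.4133053   0.3234755 ]
 [ 0.29014889 -0.14301507 -0.94623481]]
```

View pics/w1.png

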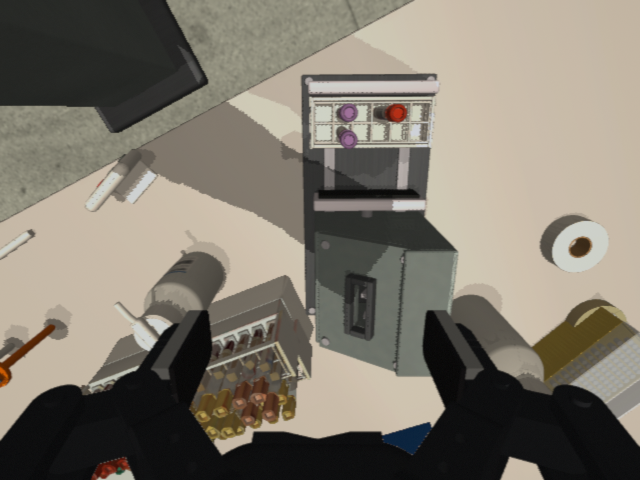

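```bash
python3 - <<'E'
import pickle,cv2
c=pickle.load(open("w1.pkl","rb"))["color"]
cv2.imwrite("pics/w1a.png",cv2.resize(c[65:225,290:450,::-1],None,fx=3.7,fy=3.7,interpolation=cv2.INTER_CUBIC))
cv2.imwrite("pics/w1b.png",cv2.resize(c[220:385,300:465,::-1],None,fx=3.6,fy=3.6,interpolation=cv2.INTER_CUBIC))
cv2.imwrite("pics/w1c.png",cv2.resize(c[265:345,325:395,::-1],None,fx=7,fy=7,interpolation=cv2.INTER_CUBIC))
E
```

```text
(no output)
```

View pics/w1a.png

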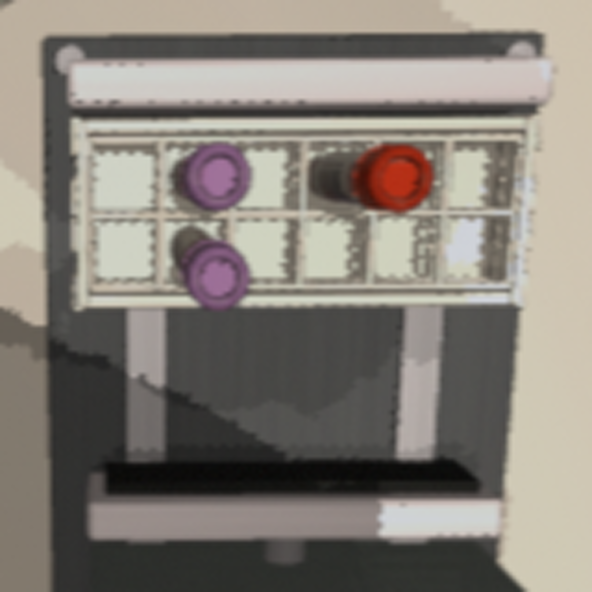

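View pics/w1b.png

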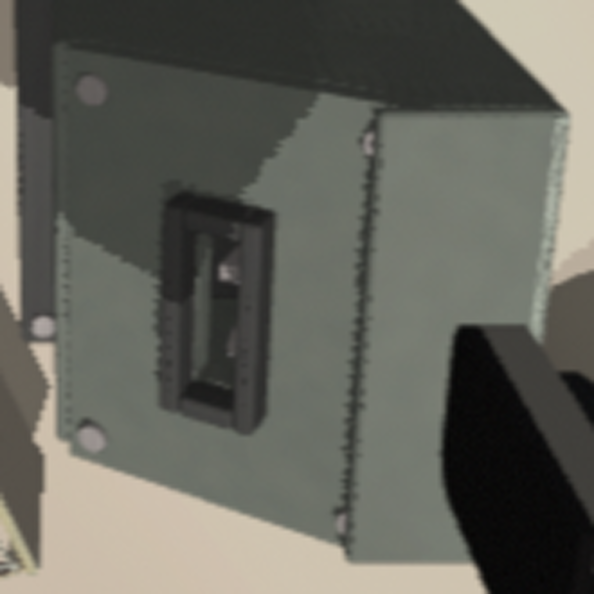

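View pics/w1c.png

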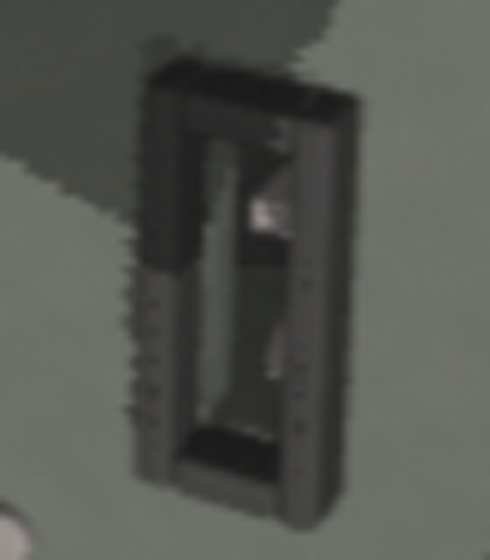

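```bash
python3 - <<'E'
import pickle
from h import *
c=pickle.load(open("w1.pkl","rb"))
A=lambda x,y:(290-.5+(x+.5)/3.7,65-.5+(y+.5)/3.7);B=lambda x,y:(300-.5+(x+.5)/3.6,220-.5+(y+.5)/3.6);C=lambda x,y:(325-.5+(x+.5)/7,265-.5+(y+.5)/7)
TL=onz(c,*A(43,38),.012);TR=onz(c,*A(543,35),.012);BL=onz(c,*B(22,340),.012)
print(TL,TR,BL,np.linalg.norm(TL-TR),np.linalg.norm(TL-BL))
L=np.array([[-.09,.206],[.055,.206],[-.09,-.086]]);W=np.array([TL,TR,BL])[:,:2]
# rigid fit
Lc=L-L.mean(0);Wc=W-W.mean(0);U,s,Vt=np.linalg.svd(Lc.T@Wc);R=(U@Vt).T;t=W.mean(0)-R@L.mean(0)
print("yaw",np.degrees(np.arctan2(R[1,0],R[0,0])),"t",t,"res",(L@R.T+t-W)*1e3)
def toC(p): return np.r_[R.T@(p[:2]-t),p[2]]
# slot lip inner corners at guessed mouth heights
for z in(.1,.11,.12):
    print(z,[toC(onz(c,*C(*p),z)).round(4) for p in[(185,125),(315,140),(290,480),(165,465)]])
# gap rubber/rack at jaw height
for z in (.045,.05,.054):
  print("jaw",z,[toC(onz(c,*A(*p),z)).round(4) for p in[(90,502),(500,502),(290,540)]])
E
```

```text
[0.35503198 0.45684781 0.012     ] [0.41705801 0.58615204 0.012     ] [0.61588178 0.33216923 0.012     ] 0.14341134626142188 0.28911479192822254
yaw 64.45012951040223 t [0.57866813 0.44911423] res [[-1.0358529  -0.08540778]
 [-0.52388208  1.43083649]
 [ 1.55973498 -1.34542871]]
0.1 [array([-0.0395,  0.0043,  0.1   ]), array([-0.0206,  0.0018,  0.1   ]), array([-0.0222, -0.0554,  0.1   ]), array([-0.0412, -0.0526,  0.1   ])]
0.11 [array([-0.0405,  0.0091,  0.11  ]), array([-0.0221,  0.0067,  0.11  ]), array([-0.0236, -0.0488,  0.11  ]), array([-0.0421, -0.0461,  0.11  ])]
0.12 [array([-0.0414,  0.014 ,  0.12  ]), array([-0.0236,  0.0116,  0.12  ]), array([-0.0251, -0.0422,  0.12  ]), array([-0.0431, -0.0396,  0.12  ])]
jaw 0.045 [array([-0.0769,  0.0766,  0.045 ]), array([0.0439, 0.0758, 0.045 ]), array([-0.0175,  0.0646,  0.045 ])]
jaw 0.05 [array([-0.0768,  0.0777,  0.05  ]), array([0.0424, 0.077 , 0.05  ]), array([-0.0182,  0.066 ,  0.05  ])]
jaw 0.054 [array([-0.0768,  0.0787,  0.054 ]), array([0.0412, 0.078 , 0.054 ]), array([-0.0188,  0.067 ,  0.054 ])]
```

```bash
cat >> h.py <<'E'
from scipy.spatial.transform import Rotation as Ro
E
python3 - <<'E'
from h import *
import pickle
c=pickle.load(open("w1.pkl","rb"))
Rt=Ro.from_quat(current_tool_rot()).as_matrix();p=np.array(current_position())
Rwc=c["R"].T; Cw=-c["R"].T@c["t"]
Rtc=Rt.T@Rwc; ptc=Rt.T@(Cw-p); print(Rtc.round(3),ptc.round(4)); pickle.dump((Rtc,ptc),open("tc.pkl","wb"))
yaw=np.radians(64.45);cx=np.array([np.cos(yaw),np.sin(yaw),0]);cy=np.array([-np.sin(yaw),np.cos(yaw),0]);z=np.array([0,0,1.])
sz=-.5*cx+np.cos(np.pi/6)*z; sx=np.cos(np.pi/6)*cx+.5*z
m=np.array([.5787,.4491,0])-.0365*cx+.138*z
for tilt in (0,.1,.2,.33):
  for dist in (.25,.3):
    f=-sz*np.cos(tilt)-cy*np.sin(tilt)
    # camera x right = sx, y = down=f x? 
    X=sx; Y=np.cross(f,X); Rw=np.c_[X,Y,f]
    cp=m-f*dist
    Rtool=Rw@Rtc.T; tp=cp-Rtool@ptc
    q=Ro.from_matrix(Rtool).as_quat(); print(tilt,dist,tp.round(3),Rtool[:,2].round(2),solve_ik(list(tp),list(q)))
E
```

```text
[[-0.002 -0.946 -0.325]
 [ 1.    -0.002 -0.   ]
 [-0.    -0.325  0.946]] [ 8.370e-02  1.000e-04 -1.427e-01]
0 0.25 [0.574 0.362 0.214] [-0.09  0.57 -0.82] [0.18271622 0.44251402 0.06001926 1.16956888 0.61029368 0.5436146 ]
0 0.3 [0.563 0.34  0.257] [-0.09  0.57 -0.82] [0.14954125 0.39846242 0.10003784 1.27684807 0.6105302  0.50312841]
0.1 0.25 [0.565 0.365 0.217] [ 0.    0.54 -0.84] [ 0.21257205  0.34835871 -0.06029628  1.0244136   0.55220438  0.63396536]
0.1 0.3 [0.55  0.345 0.26 ] [ 0.    0.54 -0.84] [ 0.18361721  0.29373182 -0.02921671  1.12788776  0.55592513  0.60019838]
0.2 0.25 [0.556 0.368 0.218] [ 0.1   0.5  -0.86] [ 0.24948177  0.26379416 -0.16964898  0.88941723  0.48226255  0.72008435]
0.2 0.3 [0.537 0.35  0.261] [ 0.1   0.5  -0.86] [ 0.2264511   0.19925528 -0.14625345  0.98913585  0.48778304  0.69480987]
0.33 0.25 [0.545 0.373 0.219] [ 0.21  0.45 -0.87] [ 0.30882946  0.16972078 -0.29630549  0.72885851  0.37294893  0.82480814]
0.33 0.3 [0.52  0.358 0.26 ] [ 0.21  0.45 -0.87] [ 0.29660945  0.09394194 -0.28118403  0.82423942  0.37740973  0.81258088]
```

```bash
python3 - <<'E'
from h import *
import pickle
Rtc,ptc=pickle.load(open("tc.pkl","rb"))
yaw=np.radians(64.45);cx=np.array([np.cos(yaw),np.sin(yaw),0]);cy=np.array([-np.sin(yaw),np.cos(yaw),0]);z=np.array([0,0,1.])
sz=-.5*cx+np.cos(np.pi/6)*z; sx=np.cos(np.pi/6)*cx+.5*z
m=np.array([.5787,.4491,0])-.0365*cx+.138*z
f=-sz;X=sx;Y=np.cross(f,X);Rw=np.c_[X,Y,f];cp=m-f*.25+cy*.0
Rtool=Rw@Rtc.T; tp=cp-Rtool@ptc
move_ptp(list(tp),list(Ro.from_matrix(Rtool).as_quat()))
c=cam("wrist");save(c,"w2.png");pickle.dump(c,open("w2.pkl","wb"));print(current_clock(),-c["R"].T@c["t"])
i=c["color"][150:320,240:420,::-1];cv2.imwrite("pics/w2a.png",cv2.resize(i,None,fx=3.5,fy=3.5,interpolation=cv2.INTER_CUBIC))
E
```

```text
1.8917 [0.50787572 0.30387331 0.35407558]
```

View pics/w2.png

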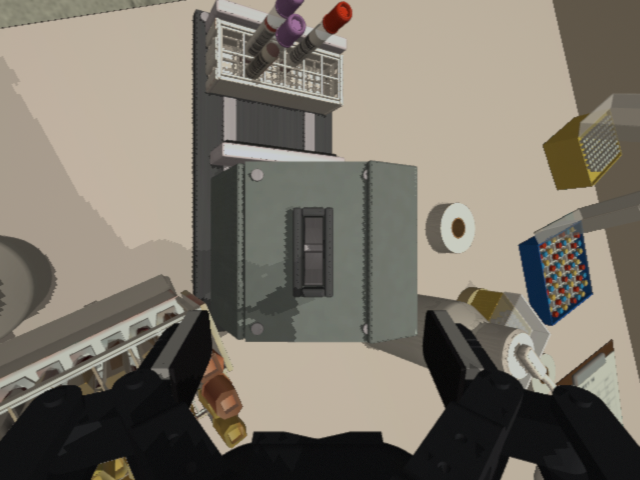

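View pics/w2a.png

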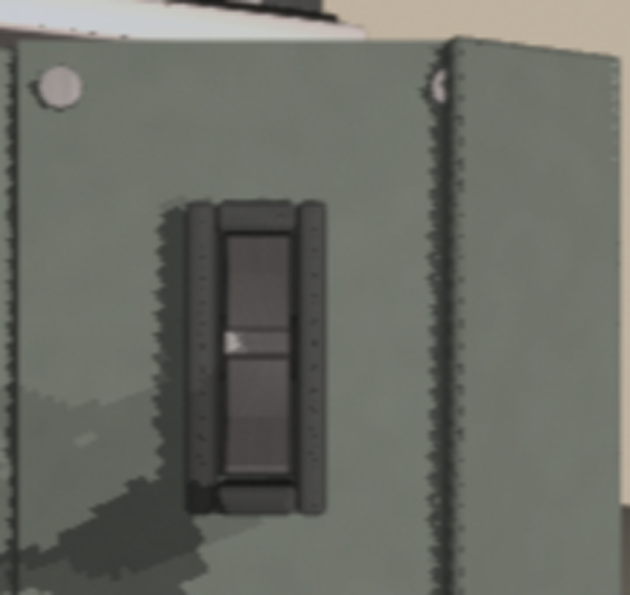

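```bash
python3 - <<'E'
from h import *
import pickle
c1=pickle.load(open("w1.pkl","rb"));c2=pickle.load(open("w2.pkl","rb"))
B=lambda x,y:(300-.5+(x+.5)/3.6,220-.5+(y+.5)/3.6);D=lambda x,y:(240-.5+(x+.5)/3.5,150-.5+(y+.5)/3.5)
yaw=np.radians(64.45);R=np.array([[np.cos(yaw),-np.sin(yaw)],[np.sin(yaw),np.cos(yaw)]]);t=np.array([.5787,.4491])
toC=lambda p:np.r_[R.T@(p[:2]-t),p[2]]
for a,b in [((92,90),D(60,87)),((92,437),(257,328)),((385,108),D(455,38)),((562,112),D(618,58))]:
    p,e=tri(c1,B(*a),c2,b);print(p,e,toC(p).round(4))
o,d=ray(c2,*D(257,357)); 
oc=toC(o);dc=np.r_[R.T@d[:2],d[2]];print(oc,dc)
for s in (.23,.24,.25,.26): print(s,(oc+s*dc).round(4))
# tooth edges y at radius 50
for y in (326,356,341):
    o,d=ray(c2,*D(257,y));print(y,(toC(o)+.25*np.r_[R.T@d[:2],d[2]]).round(4),(toC(o)+.273*np.r_[R.T@d[:2],d[2]]).round(4))
E
```

```text
[0.5089924  0.4095641  0.10155643] 0.00011570580114817547 [-0.0657  0.0458  0.1016]
[0.6080449  0.36234499 0.10151565] 7.27482731856104e-05 [-0.0656 -0.0639  0.1015]
[0.5299345  0.47636324 0.14249953] 0.00015408914624649383 [0.0036 0.0558 0.1425]
[0.54818951 0.51361665 0.14574373] 0.0011196182295275256 [0.045  0.0554 0.1457]
[-0.16157128  0.00126225  0.35407558] [ 0.48967905 -0.03957776 -0.87100403]
0.23 [-0.0489 -0.0078  0.1537]
0.24 [-0.044  -0.0082  0.145 ]
0.25 [-0.0392 -0.0086  0.1363]
0.26 [-0.0343 -0.009   0.1276]
326 [-0.0391 -0.0027  0.1362] [-0.0278 -0.0031  0.1161]
356 [-0.0391 -0.0084  0.1363] [-0.0279 -0.0093  0.1163]
341 [-0.0391 -0.0056  0.1362] [-0.0278 -0.0062  0.1162]
```

```bash
cat >> h.py <<'E'
YAW=np.radians(64.45);CX=np.array([np.cos(YAW),np.sin(YAW),0]);CY=np.array([-np.sin(YAW),np.cos(YAW),0]);Z=np.array([0,0,1.])
SZ=-.5*CX+np.cos(np.pi/6)*Z; SX=np.cos(np.pi/6)*CX+.5*Z
T0=np.array([.5787,.4491,0])-.0088*CY
M=T0-.0377*CX+.1340*Z+.0001*CY
def down_rot(zdir,ydir):
    z=np.asarray(zdir,float);z/=np.linalg.norm(z);y=np.asarray(ydir,float);y=y-z*(y@z);y/=np.linalg.norm(y)
    return list(Ro.from_matrix(np.c_[np.cross(y,z),y,z]).as_quat())
E
python3 - <<'E'
from h import *
import pickle
d=pickle.load(open("c0.pkl","rb"));s=d["scene"]
for n,p in dict(orange_near=(362,331),white=(350,288),orange_far=(331,275),pen1=(280,286),pen2=(320,306)).items(): print(n,onz(s,*p,0).round(3))
S=lambda x,y:(340+x/5,220+y/5)
print("collar A",onz(s,*S(237,237),.121),"top A",onz(s,*S(247,103),.194),"collarB",onz(s,*S(455,303),.121))
# insertion TCP: handle centre at tip+136; tcp 19 below centre
tipz=-.034
tcp=lambda y,dep: M+CY*y+SZ*(-dep+.136-.019)
for a in np.radians(range(0,360,30)):
    yd=np.cos(a)*CY+np.sin(a)*SX
    print(round(np.degrees(a)),[None if (k:=solve_ik(list(tcp(y,dp)),down_rot(-SZ,yd))) is None else np.round(k,2) for y,dp in((-.02,-.03),(.02,.034))])
sy=np.radians(14.4);sxv=np.array([np.cos(sy),np.sin(sy),0]);syv=np.array([-np.sin(sy),np.cos(sy),0])
for nm,yd in (("sx",sxv),("-sx",-sxv),("sy",syv),("-sy",-syv)):
    for z in (.14,.28): print(nm,z,solve_ik([.498,-.159,z],down_rot([0,0,-1],yd)))
E
```

```text
orange_near [ 0.391 -0.179  0.   ]
white [ 0.481 -0.062  0.   ]
orange_far [0.486 0.009 0.   ]
pen1 [0.367 0.072 0.   ]
pen2 [ 0.384 -0.053  0.   ]
collar A [ 0.48377177 -0.16920088  0.121     ] top A [ 0.48274601 -0.17047389  0.194     ] collarB [ 0.51094521 -0.26456388  0.121     ]
0 [array([ 0.24,  0.14, -0.22,  0.86,  0.4 , -0.82]), array([ 0.33,  0.17, -0.34,  0.68,  0.36, -0.72])]
30 [array([ 0.24,  0.14, -0.22,  0.86,  0.4 , -0.29]), array([ 0.33,  0.17, -0.34,  0.68,  0.36, -0.2 ])]
60 [array([ 0.24,  0.14, -0.22,  0.86,  0.4 ,  0.23]), array([ 0.33,  0.17, -0.34,  0.68,  0.36,  0.33])]
90 [array([ 0.24,  0.14, -0.22,  0.86,  0.4 ,  0.75]), array([ 0.33,  0.17, -0.34,  0.68,  0.36,  0.85])]
120 [array([ 0.24,  0.14, -0.22,  0.86,  0.4 ,  1.28]), array([ 0.33,  0.17, -0.34,  0.68,  0.36,  1.37])]
150 [array([ 0.24,  0.14, -0.22,  0.86,  0.4 ,  1.8 ]), array([ 0.33,  0.17, -0.34,  0.68,  0.36,  1.9 ])]
180 [array([ 0.24,  0.14, -0.22,  0.86,  0.4 ,  2.32]), array([ 0.33,  0.17, -0.34,  0.68,  0.36,  2.42])]
210 [array([ 0.24,  0.14, -0.22,  0.86,  0.4 ,  2.85]), array([ 0.33,  
[... 423 characters left out ...]
33,  0.17, -0.34,  0.68,  0.36, -1.24])]
sx 0.14 [-0.46268269  0.25936946 -0.25654899  1.05487788  0.          0.85678622]
sx 0.28 [-0.46268269  0.20167321  0.01711755  1.38624066  0.          0.85678622]
-sx 0.14 [-0.46268269  0.25936946 -0.25654899  1.05487788  0.         -2.28480643]
-sx 0.28 [-0.46268269  0.20167321  0.01711755  1.38624066  0.         -2.28480643]
sy 0.14 [-0.46268269  0.25936946 -0.25654899  1.05487788  0.         -0.71401011]
sy 0.28 [-0.46268269  0.20167321  0.01711755  1.38624066  0.         -0.71401011]
-sy 0.14 [-0.46268269  0.25936946 -0.25654899  1.05487788  0.          2.42758255]
-sy 0.28 [-0.46268269  0.20167321  0.01711755  1.38624066  0.          2.42758255]
```

```bash
cat >> h.py <<'E'
SY=np.radians(14.4);SXV=np.array([np.cos(SY),np.sin(SY),0]);SYV=np.array([-np.sin(SY),np.cos(SY),0])
E
python3 - <<'E'
from h import *
import pickle
p=np.array(current_position());line_to(list(p+SZ*.06),speed=.25)
q=down_rot([0,0,-1],SYV)
move_ptp(list(np.array([.49,-.165,.30])+.03*SXV),q)
c=cam("wrist");save(c,"w3.png");pickle.dump(c,open("w3.pkl","wb"));print(current_clock())
E
```

```text
4.1083
```

View pics/w3.png

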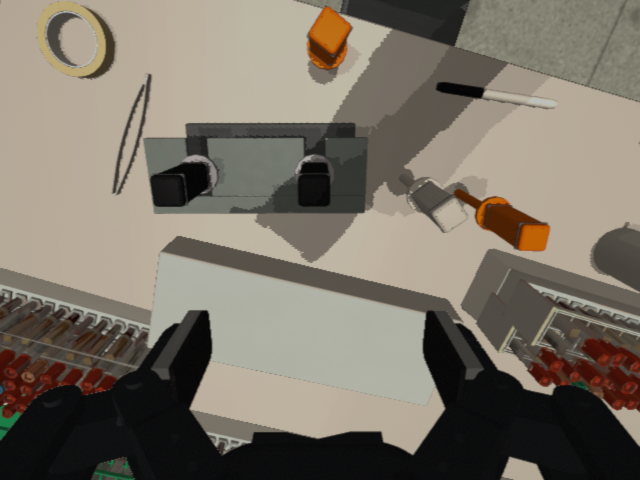

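```bash
python3 - <<'E'
import pickle,cv2,numpy as np
c=pickle.load(open("w3.pkl","rb"))["color"]
i=np.clip(c[110:225,135:380].astype(float)*2.2,0,255).astype(np.uint8)
cv2.imwrite("pics/w3a.png",cv2.resize(i[...,::-1],None,fx=3.2,fy=3.2,interpolation=cv2.INTER_CUBIC))
E
```

```text
(no output)
```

View pics/w3a.png

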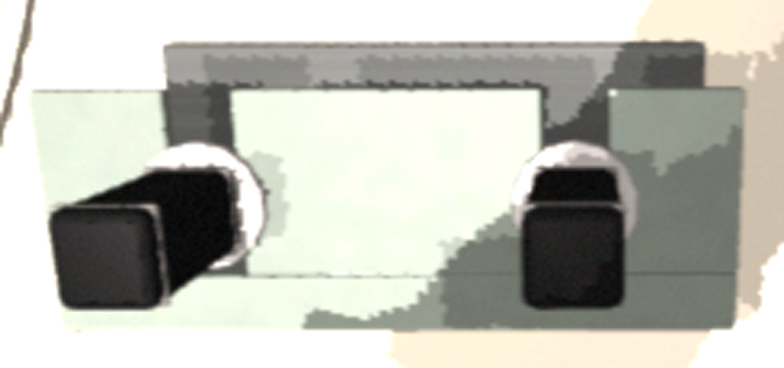

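```bash
python3 - <<'E'
from h import *
import pickle
c=pickle.load(open("w3.pkl","rb"))
F=lambda x,y:(135-.5+(x+.5)/3.2,110-.5+(y+.5)/3.2)
for n,p,z in [("topA",(574,257),.194),("tl",(525,207),.194),("tr",(625,207),.194),("br",(622,307),.194),("bl",(523,307),.194),("notchL",(541,90),.118),("notchR",(608,90),.118),("plFL",(32,90),.118),("plFR",(743,88),.118),("plBR",(735,327),.118),("plBL",(68,330),.118),("topB",(107,258),.194),("collarA",(574,203),.124),("collarB",(203,206),.124)]:
    w=onz(c,*F(*p),z);print(n,w.round(4),"stand axes",(w@SXV).round(4),(w@SYV).round(4))
E
```

```text
topA [ 0.4885 -0.1662  0.194 ] stand axes 0.4319 -0.2825
tl [ 0.4809 -0.1787  0.194 ] stand axes 0.4213 -0.2926
tr [ 0.4757 -0.1585  0.194 ] stand axes 0.4213 -0.2718
br [ 0.4965 -0.1536  0.194 ] stand axes 0.4427 -0.2722
bl [ 0.5018 -0.1741  0.194 ] stand axes 0.4427 -0.2934
notchL [ 0.463  -0.1821  0.118 ] stand axes 0.4032 -0.2916
notchR [ 0.4586 -0.165   0.118 ] stand axes 0.4032 -0.2739
plFL [ 0.4964 -0.3119  0.118 ] stand axes 0.4032 -0.4256
plFR [ 0.4493 -0.1307  0.118 ] stand axes 0.4027 -0.2384
plBR [ 0.5122 -0.114   0.118 ] stand axes 0.4677 -0.2378
plBL [ 0.5596 -0.2954  0.118 ] stand axes 0.4686 -0.4253
topB [ 0.5132 -0.2615  0.194 ] stand axes 0.4321 -0.381
collarA [ 0.4887 -0.1666  0.124 ] stand axes 0.4319 -0.2829
collarB [ 0.5141 -0.2622  0.124 ] stand axes 0.4327 -0.3818
```

```bash
python3 - <<'E'
from h import *
q=down_rot([0,0,-1],SYV);A=np.array([.4886,-.1664,0])
move_ptp(list(A+Z*.26),q)
line_to(list(A+Z*.139),speed=.12)
print(current_contact_force())
close_gripper();print("w",current_width(),current_contact_force(),current_clock())
line_to(list(A+Z*.16),speed=.08);print(current_width(),current_contact_force())
line_to(list(A+Z*.34),speed=.2);print(current_width(),current_contact_force(),current_clock())
c=cam("scene");save(c,"s4.png")
E
```

```text
[-0.34357544  0.41596427 -0.48800826]
w 0.021336788771578092 [-0.39243143 -1.09273655  1.81381401] 6.1833
0.02102043524625359 [-0.12392568  0.3895053  -1.27015075]
0.021256778851118183 [-0.46591317  0.47284484 -1.81909607] 7.65
```

View pics/s4.png

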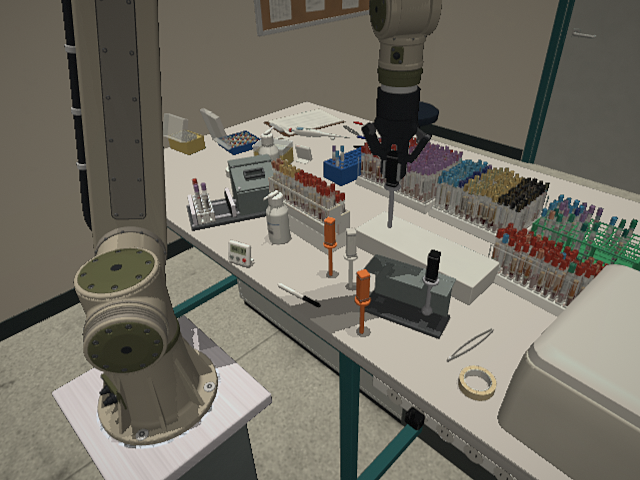

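```bash
cat >> h.py <<'E'
QS=down_rot(-SZ,CY)
def tcp(y,dep,x=0): return list(M+CY*y+SX*x+SZ*(.116-dep))
def fl():
    f=np.array(current_contact_force()); return np.array([f@SX,f@CY,f@SZ]).round(2)
E
python3 - <<'E'
from h import *
import pickle
move_ptp(tcp(-.0125,-.10),QS);print(fl(),current_clock())
line_to(tcp(-.0125,-.012),speed=.12);print(fl(),current_clock())
for n in("wrist","scene"):
    c=cam(n);save(c,n[0]+"5.png");pickle.dump(c,open(n[0]+"5.pkl","wb"))
c=cam("wrist")["color"];
E
```

```text
[-0.14 -0.4  -1.33] 9.4167
[-0.15 -0.77 -1.13] 10.3
```

View pics/w5.png

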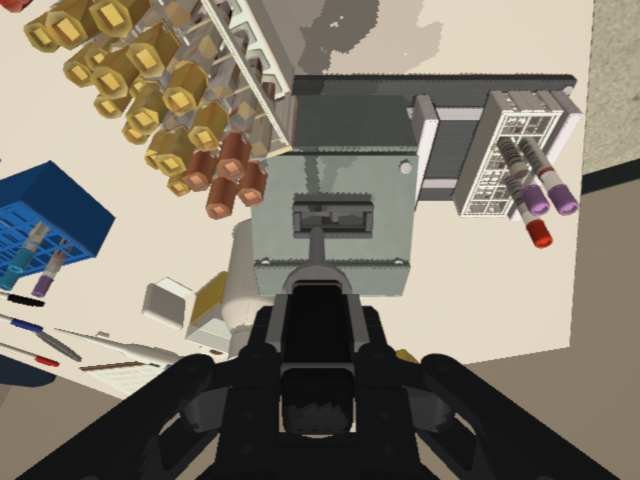

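View pics/s5.png

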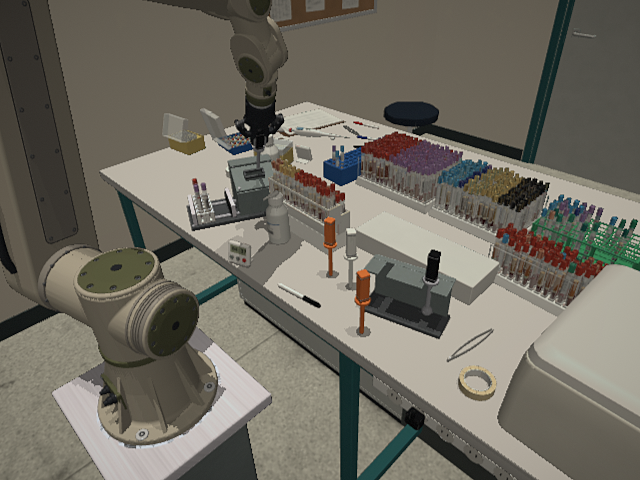

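```bash
python3 - <<'E'
from h import *
import pickle
c=pickle.load(open("w5.pkl","rb"))
i=cv2.resize(c["color"][170:270,260:400,::-1],None,fx=5,fy=5,interpolation=cv2.INTER_CUBIC)
g=lambda p:tuple(int(round(v)) for v in ((proj(c,p)-[260,170]+.5)*5))
for x,y in[(-.008,-.025),(.008,-.025),(.008,.025),(-.008,.025)]: cv2.circle(i,g(M+CY*y+SX*x),3,(0,0,255),1)
cv2.circle(i,g(M+CY*-.0125+SZ*.012),3,(0,255,0),1)
cv2.imwrite("pics/w5a.png",i)
E
```

```text
(no output)
```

View pics/w5a.png

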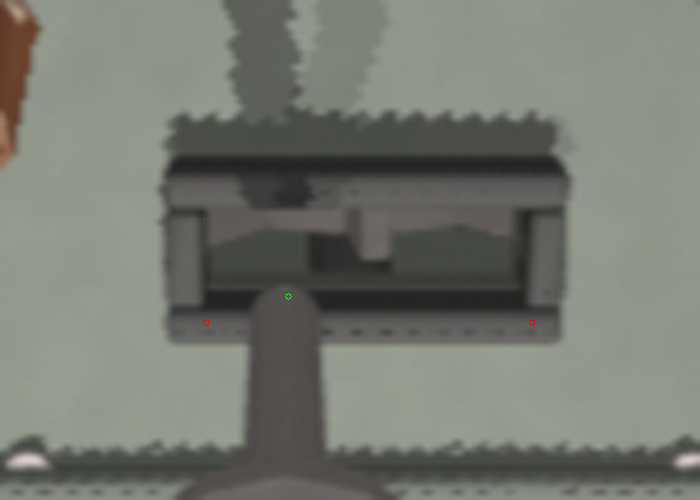

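```bash
cat >> h.py <<'E'
M=M-.0015*SX-.0005*CY
E
python3 - <<'E'
from h import *
line_to(tcp(-.0125,-.012),speed=.05);print(fl())
for d in(.005,.015,.022,.028,.034):
    line_to(tcp(-.0125,d),speed=.06);f=fl();print(d,f,current_clock())
    if abs(f[2]+1.2)>8 or np.abs(f[:2]).max()>8: break
c=cam("wrist");save(c,"w6.png");cv2.imwrite("pics/w6a.png",cv2.resize(c["color"][150:270,240:420,::-1],None,fx=4,fy=4,interpolation=cv2.INTER_CUBIC))
E
```

```text
[-0.64  0.77 -0.62]
0.005 [-0.06 -1.16 -1.68] 11.1333
0.015 [-1.04  0.64 -0.92] 11.45
0.022 [-1.13 -0.46 -1.51] 11.7167
0.028 [-0.95 -0.48 -1.84] 11.9667
0.034 [-0.81  0.37 -0.43] 12.2167
```

View pics/w6a.png

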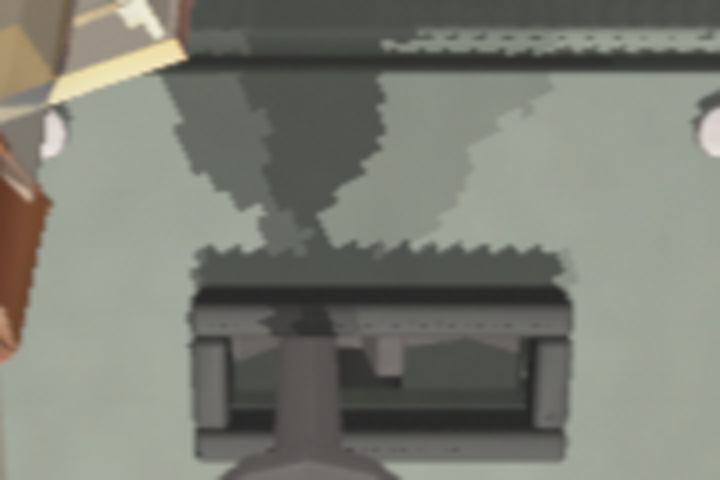

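```bash
cat >> h.py <<'E'
def stroke(y0,y1,dep,step=.006,lim=14,speed=.06):
    y=y0;log=[]
    while y<y1-1e-6:
        y=min(y+step,y1);line_to(tcp(y,dep),speed=speed);f=fl();log.append((round(y*1e3,1),*f))
        if abs(f[1])>lim or abs(f[0])>12: print("STOP");break
    for l in log: print(l)
    return y
E
python3 - <<'E'
from h import *
y=stroke(-.0125,.019,.034)
print(current_clock(),current_width())
c=cam("wrist");save(c,"w7.png");cv2.imwrite("pics/w7a.png",cv2.resize(c["color"][100:270,240:430,::-1],None,fx=3.5,fy=3.5,interpolation=cv2.INTER_CUBIC))
E
```

```text
(-6.5, np.float64(-0.76), np.float64(-0.57), np.float64(-1.63))
(-0.5, np.float64(-0.36), np.float64(-2.09), np.float64(-1.03))
(5.5, np.float64(0.52), np.float64(-0.39), np.float64(0.08))
(11.5, np.float64(0.24), np.float64(-0.72), np.float64(1.28))
(17.5, np.float64(-0.19), np.float64(-0.28), np.float64(2.5))
(19.0, np.float64(-1.39), np.float64(-1.59), np.float64(0.45))
13.7667 0.021217069250218247
```

View pics/w7a.png

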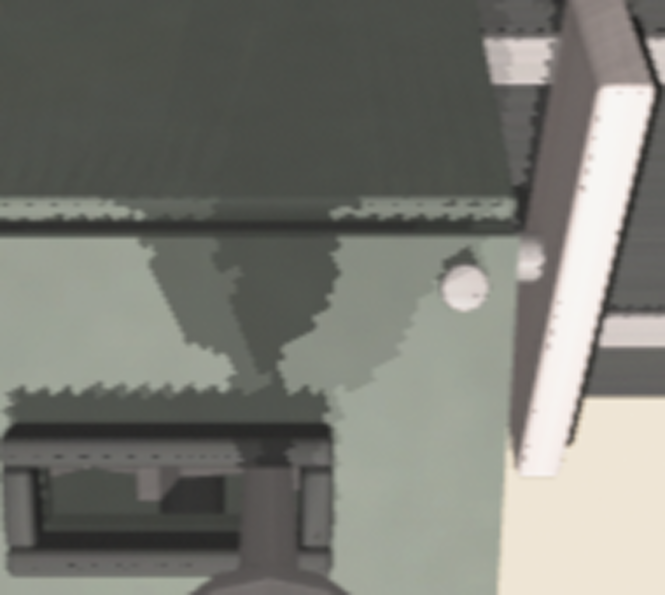

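```bash
cat >> h.py <<'E'
def reinsert(y0,dep,up=.014):
    p=np.array(current_position())
    line_to(tcp(.018,dep),speed=.05);line_to(tcp(.018,up),speed=.1);line_to(tcp(y0,up),speed=.12);line_to(tcp(y0,.024),speed=.06);f=fl();print("entry",f)
    line_to(tcp(y0,dep),speed=.05);f=fl();print("in",f,current_clock());return f
E
python3 - <<'E'
from h import *
f=reinsert(-.0175,.0355)
if abs(f[2])<7:
    stroke(-.0175,.019,.0355,step=.0075)
print(current_clock(),current_width())
c=cam("wrist");save(c,"w8.png");cv2.imwrite("pics/w8a.png",cv2.resize(c["color"][100:270,240:430,::-1],None,fx=3.5,fy=3.5,interpolation=cv2.INTER_CUBIC))
E
```

```text
entry [-0.91  0.51 -0.71]
in [-1.48 -0.17 -1.94] 15.575
(-10.0, np.float64(-1.32), np.float64(0.06), np.float64(-0.89))
(-2.5, np.float64(-0.64), np.float64(-1.44), np.float64(0.77))
(5.0, np.float64(-0.71), np.float64(-0.51), np.float64(0.51))
(12.5, np.float64(-1.25), np.float64(-0.95), np.float64(-0.08))
(19.0, np.float64(-0.08), np.float64(-0.5), np.float64(0.21))
16.9333 0.021218512828293304
```

View pics/w8a.png

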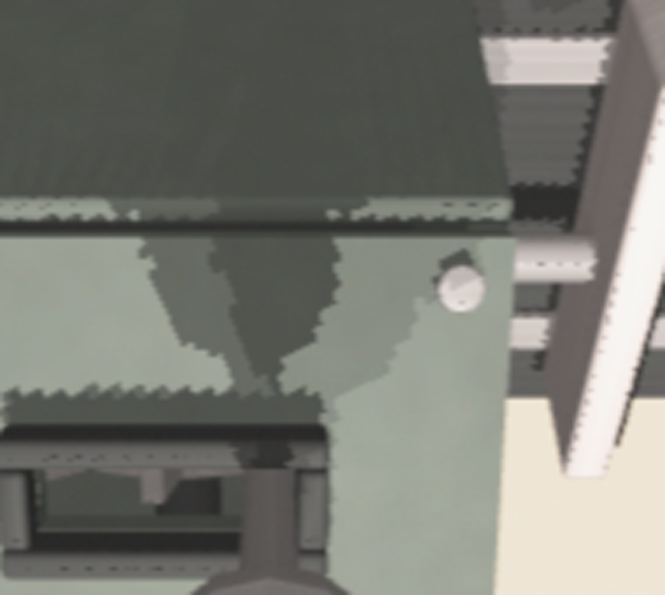

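```bash
python3 - <<'E'
from h import *
for k in(3,4):
    f=reinsert(-.0175,.036)
    if abs(f[2])>7: break
    y=stroke(-.0175,.019,.036,step=.006 if k==4 else .0075,lim=9)
    print(k,current_clock(),current_width())
    c=cam("wrist");save(c,f"w9_{k}.png");cv2.imwrite(f"pics/w9a_{k}.png",cv2.resize(c["color"][60:270,240:470,::-1],None,fx=2.8,fy=2.8,interpolation=cv2.INTER_CUBIC))
    if y<.0185: break
E
```

```text
entry [-0.76  0.75 -0.62]
in [-0.74 -0.08 -1.28] 18.75
(-10.0, np.float64(-0.86), np.float64(-0.9), np.float64(-1.42))
(-2.5, np.float64(-1.45), np.float64(-1.6), np.float64(0.24))
(5.0, np.float64(0.18), np.float64(-1.55), np.float64(-0.8))
(12.5, np.float64(-0.28), np.float64(-0.48), np.float64(-0.16))
(19.0, np.float64(-1.22), np.float64(-0.9), np.float64(0.79))
3 20.1083 0.021041460015114102
entry [-0.21 -0.46 -0.41]
in [-1.   -0.22 -1.1 ] 21.925
(-11.5, np.float64(-0.08), np.float64(0.0), np.float64(-1.35))
(-5.5, np.float64(-0.6), np.float64(-2.42), np.float64(0.71))
(0.5, np.float64(0.09), np.float64(-0.93), np.float64(-0.36))
(6.5, np.float64(-0.52), np.float64(-2.12), np.float64(-0.64))
(12.5, np.float64(0.01), np.float64(-1.11), np.float64(0.17))
(18.5, np.float64(-0.37), np.float64(-1.88), np.float64(0.84))
(19.0, np.float64(0.04), np.float64(-0.63), np.float64(1.28))
4 23.675 0.021309493034873807
```

View pics/w9a_4.png

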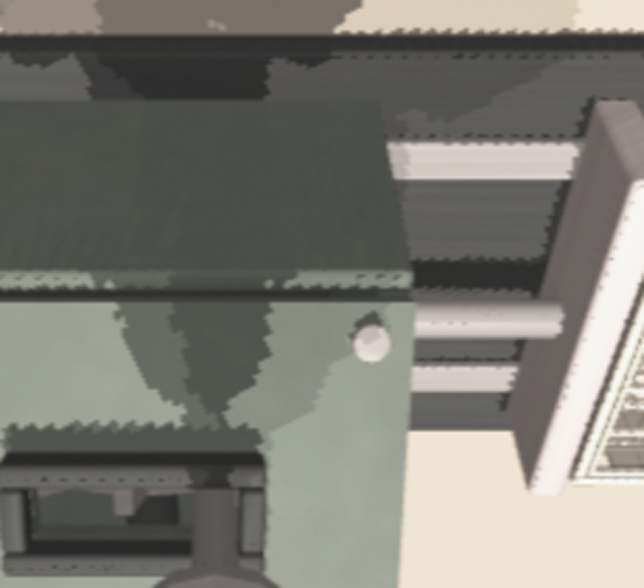

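```bash
python3 - <<'E'
from h import *
f=reinsert(-.0175,.036)
if abs(f[2])<7:
    y=stroke(-.0175,-.009,.036,step=.004,lim=12)
    y=stroke(y,.012,.036,step=.0012,lim=13,speed=.03)
print(current_clock(),current_width(),fl())
c=cam("wrist");save(c,"w10.png");cv2.imwrite("pics/w10a.png",cv2.resize(c["color"][60:270,240:520,::-1],None,fx=2.8,fy=2.8,interpolation=cv2.INTER_CUBIC))
E
```

```text
entry [-0.19 -0.6  -1.23]
in [ 0.05 -0.76 -0.65] 25.4917
(-13.5, np.float64(-0.63), np.float64(0.08), np.float64(-1.31))
(-9.5, np.float64(-0.45), np.float64(-3.47), np.float64(-1.46))
(-9.0, np.float64(0.12), np.float64(-4.43), np.float64(-0.94))
STOP
(-7.8, np.float64(-1.59), np.float64(-5.37), np.float64(-1.89))
(-6.6, np.float64(-0.97), np.float64(-7.86), np.float64(-2.63))
(-5.4, np.float64(-0.59), np.float64(-9.36), np.float64(-4.5))
(-4.2, np.float64(-1.17), np.float64(-10.92), np.float64(-5.13))
(-3.0, np.float64(-1.16), np.float64(-11.94), np.float64(-4.66))
(-1.8, np.float64(-0.77), np.float64(-14.39), np.float64(-6.69))
27.7417 0.021059693471146845 [ -0.77 -14.39  -6.69]
```

View pics/w10a.png

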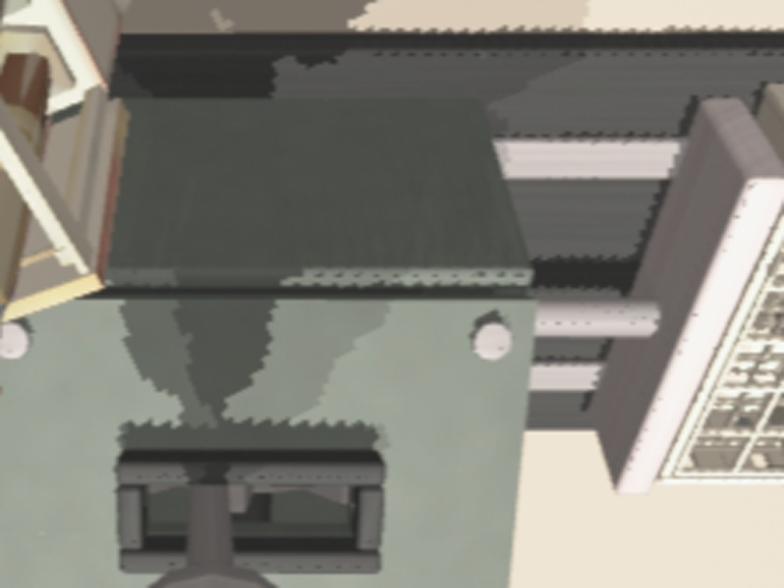

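```bash
python3 - <<'E'
from h import *
import pickle
line_to(tcp(-.013,.036),speed=.06);print(fl())
line_to(tcp(-.013,-.02),speed=.1)
line_to(tcp(-.013,-.11),speed=.2);print(fl(),current_width(),current_clock())
c=cam("wrist");save(c,"w11.png");pickle.dump(c,open("w11.pkl","wb"))
c=cam("scene");save(c,"s11.png");cv2.imwrite("pics/s11a.png",cv2.resize(c["color"][140:240,170:310,::-1],None,fx=5,fy=5,interpolation=cv2.INTER_CUBIC))
E
```

```text
[-1.51  1.06 -1.31]
[-0.73 -0.8  -1.88] 0.021517385304042937 29.4333
```

View pics/w11.png

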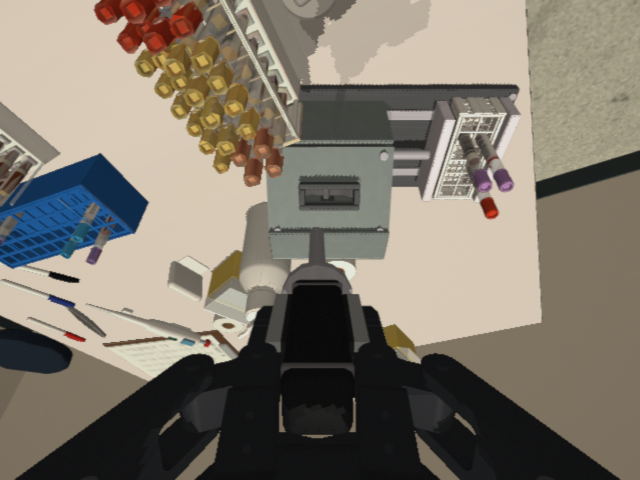

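View pics/s11a.png

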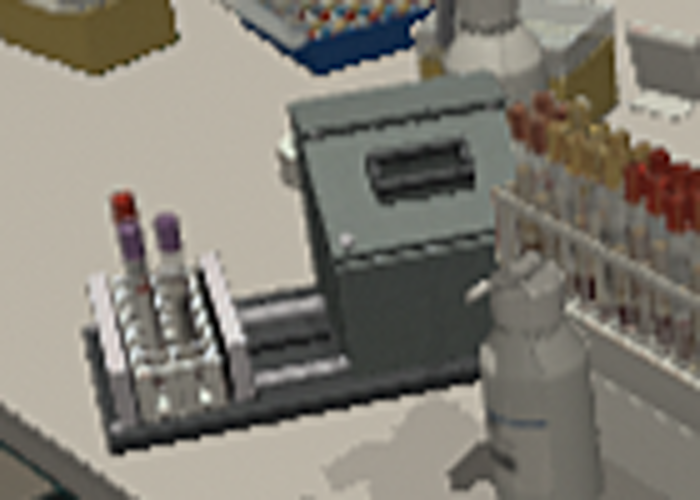

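```bash
python3 - <<'E'
from h import *
import pickle
c=pickle.load(open("w11.pkl","rb"))
i=cv2.resize(c["color"][165:225,285:375,::-1],None,fx=8,fy=8,interpolation=cv2.INTER_CUBIC)
g=lambda p:tuple(int(round(v)) for v in ((proj(c,p)-[285,165]+.5)*8))
for y in(-.025,0,.025):
  for x in (-.008,.008): cv2.circle(i,g(M+CY*y+SX*x),3,(0,0,255),1)
W=M-.073*SZ
for th,col in((-.06,(0,255,0)),(0,(255,0,0)),(-.12,(0,255,255))): cv2.circle(i,g(W+.05*(SZ*np.cos(th)+CY*np.sin(th))+.007*SX),3,col,1)
cv2.imwrite("pics/w11a.png",i)
cv2.imwrite("pics/w11b.png",cv2.resize(c["color"][80:225,370:530,::-1],None,fx=4.5,fy=4.5,interpolation=cv2.INTER_CUBIC)[:600])
E
```

```text
(no output)
```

View pics/w11a.png

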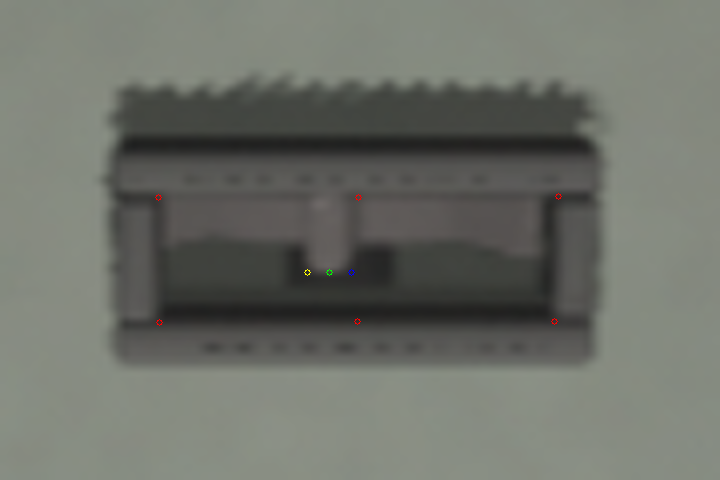

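View pics/w11b.png

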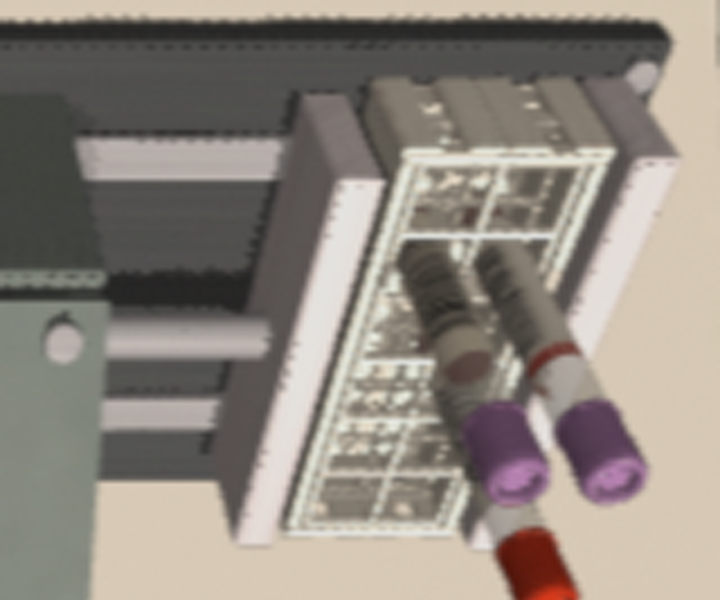

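```bash
python3 - <<'E'
from h import *
q=down_rot([0,0,-1],SYV);A=np.array([.4886,-.1664,0])
move_ptp(list(A+Z*.34),q);line_to(list(A+Z*.27),speed=.15);print(current_clock())
c=cam("wrist");save(c,"w12.png")
i=cv2.resize(c["color"][150:300,230:400,::-1],None,fx=4,fy=4,interpolation=cv2.INTER_CUBIC)
g=lambda p:tuple(int(round(v)) for v in ((proj(c,p)-[230,150]+.5)*4))
cv2.circle(i,g(A+Z*(.27-.116)),4,(0,255,0),1)
for y in (-.009,.009):
    cv2.circle(i,g(A+SYV*y+Z*.118),4,(0,0,255),1);cv2.circle(i,g(A+SYV*y-.03*SXV+Z*.118),4,(0,0,255),1)
cv2.imwrite("pics/w12a.png",i)
for n in("scene","side"):
    c=cam(n);save(c,n+"12.png");cv2.imwrite(f"pics/{n}12a.png",cv2.resize(c["color"][160:340,330:460,::-1],None,fx=3.3,fy=3.3,interpolation=cv2.INTER_CUBIC))
E
```

```text
31.8417
```

View pics/w12a.png

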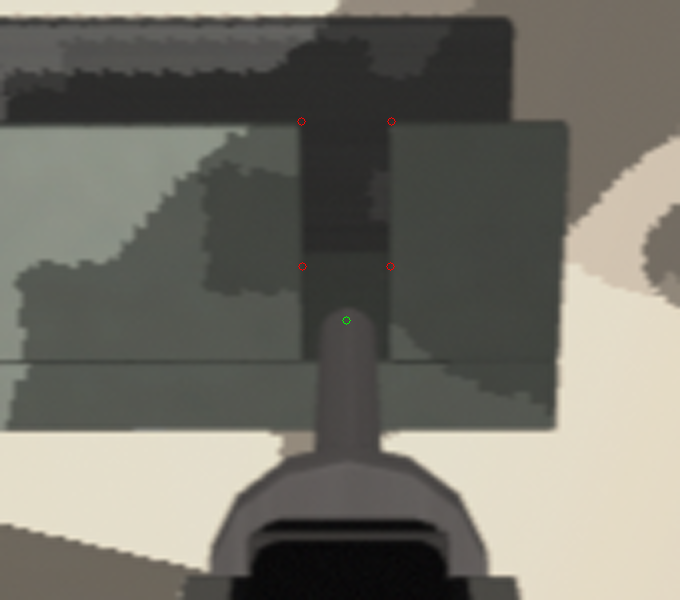

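View pics/scene12a.png

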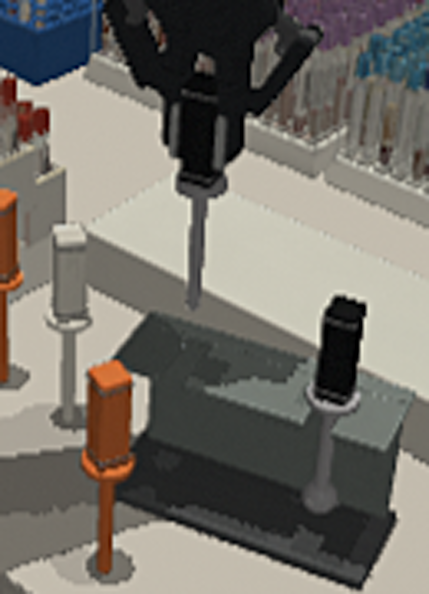

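View pics/side12a.png

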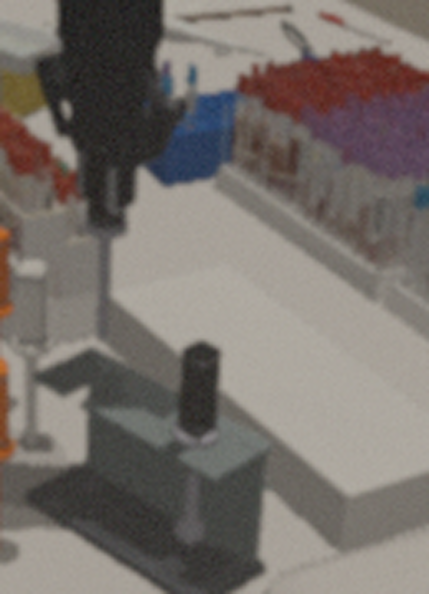

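```bash
python3 - <<'E'
from h import *
A=np.array([.4886,-.1664,0])
line_to(list(A+Z*.16),speed=.12);print(current_contact_force())
for z in(.15,.145,.142,.1405,.1395,.139,.1385):
    line_to(list(A+Z*z),speed=.03);f=np.array(current_contact_force());print(z,f.round(2))
    if f[2]>1.5: break
print(current_clock());open_jaws();pause(.3);print(current_width(),current_contact_force())
line_to(list(A+Z*.20),speed=.08);line_to(list(A+Z*.30+.03*SXV),speed=.2);pause(.5)
c=cam("wrist");save(c,"w13.png");
i=np.clip(c["color"][110:225,135:380].astype(float)*2,0,255).astype(np.uint8);cv2.imwrite("pics/w13a.png",cv2.resize(i[...,::-1],None,fx=3.2,fy=3.2,interpolation=cv2.INTER_CUBIC))
c=cam("scene");save(c,"s13.png");print(current_clock())
F=lambda x,y:(135-.5+(x+.5)/3.2,110-.5+(y+.5)/3.2)
E
```

```text
[ 0.55964506 -0.29915804 -0.97527743]
0.15 [ 0.18  0.2  -1.54]
0.145 [ 0.46 -0.45 -1.25]
0.142 [ 0.61  0.02 -0.76]
0.1405 [ 0.14 -0.08 -0.7 ]
0.1395 [ 0.42 -0.56 -1.79]
0.139 [-0.84  0.62  0.76]
0.1385 [-1.21  0.75  5.26]
35.1083
0.08549194735040667 [ 0.14894279 -0.46437717 -0.23982922]
38.2417
```

View pics/w13a.png

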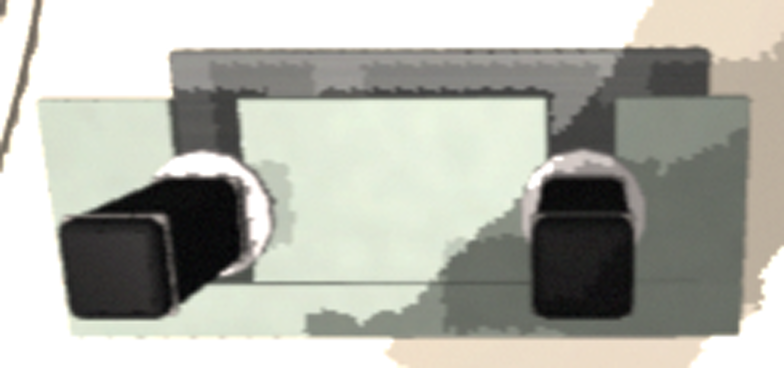

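View pics/s13.png

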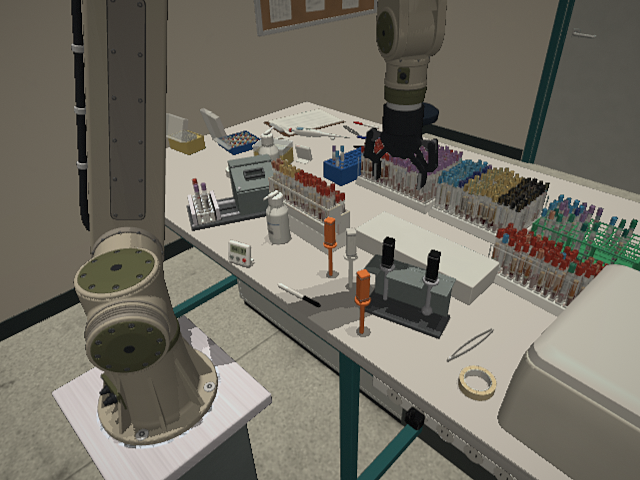

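The bar hangs upright in notch a at (388,252), as at the start. The ball bar at (432,267), the bottle, timer, pen and tape are where they were, and the jaw at about (215,200) is against the rack.

```bash
python3 - <<'E'
from h import *
print(current_clock(),np.abs(current_joint_vel()).max());finish_job()
E
```

```text
38.2417 0.0017173033497718429
the job is handed in; nothing more can be done
```

The jaw is home against the rack and the plain bar is hanging in its notch again. I handed the job in at 38.2 s of the 64 s allowed.

**What I did:** I took the plain-ended bar from the left notch (notch_a). The other black bar had the ball end. I worked the bar through the slot in four full strokes and one short one, moving the jaw only by the wheel. I then hung the bar back up, let go and moved clear.

**Wheel and jaw:**
- On the last stroke the push rose steadily to about 14 N, against about 3 N to turn the wheel, so it had reached its hard stop.
- The tooth seen through the slot put the wheel at about 2.45 rad.
- The pictures show the jaw against the rack.

**Bar and surroundings:**
- The bar looks the same in its notch as before I took it: upright, with its collar on the plate.
- By eye in the scene picture, the ball bar, look-alikes, bottle, tape, pen and timer have not moved.

**What disagreed:**
- **Clamp position:** the position I first worked out from the base corners was about 9 mm off along the clamp. I corrected it from the slot and the cover screws.
- **Slot position:** it needed another 1.5 mm correction, made from a close-up before the bar went in.
- **Fixed cameras:** they gave stand positions up to 15 mm apart, so I used the wrist camera instead.
- **Strokes:** each turned the wheel slightly less than I expected, which is why a fifth was needed.

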